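Pull down the varnishing booth's sash with the hook pole

TASK

A panel is drying in the varnishing booth: take the hook pole from its rest, put its hook down through the eye on the top rail of the raised sash and, with the pole only, pull the sash down until its roller catch snaps over and it is fully on the sill. Do not let it slam, and stop pulling once it is home (never pull harder than about 30 N). Then unhook, leaving the sash down, and lay the pole back level in both notches of its rest; leave the paint tubes, brush jar and tin where they are.

Things in the scene. Friction and masses are not known exactly. Their poses are not given: they have to be found in the camera images.
- pole_grip (a point): Grip point of the loose hook pole (0.14 kg), near its balance, on the handle's axis; x runs along the pole to the hook. Wooden handle 20 mm wide (y), 24 high (z), from x = -160 to 120 mm; 17 mm steel ferrule to 151; 6 mm steel rod to 200, then bent over to the underside (-z). It starts level in the rest, hook hanging down, and can lie up to 15 mm off-centre along the notches.
- hook_tip (a point): Centre of the 8 mm ball on the end of the hook's 6 mm wire, at (196.5, 0, -30.4) mm from the grip point in the pole's axes. The wire's centre line runs (200,0,0), (207,0,-1), (212,0,-6), (212,0,-13), then straight to the ball. So with the pole pointing up at 45 degrees, hook on its underside, the tip points straight down and the crown's centre line is about 28 mm above the ball.
- eye (a point): Centre of the sash eye: a level steel ring, inner diameter 20 mm, outer 32, on a neck from the middle of the sash's top rail, 42 mm in front of the rail's face (rail 32 mm high). Rides with the sash: 345 mm above the bench when down, 445 to 490 at the start. x points level into the booth, square to the sash; z up. The hook goes in from above, over the ring's front (-x) side.
- sash (a joint): How far the sash is raised, m: 0 down on the sill, 0.16 fully up, 0.10 to 0.145 at the start. Clear pane in an aluminium frame, 396 mm wide, 310 high; it slides upright, stays where it is left by friction and takes about 4 to 8 N to pull down, 20 to 24 N to lift. In the last 5 mm a stiff roller catch stops it: it takes about 9 N more, then snaps over and holds the sash on the sill.
- booth: Fixed bench-top varnishing booth, 440 mm wide (y), 340 deep (x), 560 high, clear sides, white base and top. Origin at the centre of its underside, x to the back: the sash is on its -x side (face of its rails at x = -193 mm, of the channels at -202).
- cradle (a point): Where the pole's axis lies when in its rest, midway between the notches, 67 mm above the bench; x along the pole. Fixed wooden rest: two uprights 14 mm thick at x = -75 and 75 mm, each with a square notch 32 mm wide, floor 55 and tops 80 mm above the bench; base 200 x 80 x 14 mm.
- tube_a: Bystander: a metal paint tube, 140 mm long, 33 mm thick, lying flat; origin under its middle, on the bench.
- tube_b: Bystander: a second paint tube, like the first.
- brush_jar: Bystander: a white pot, 84 mm across and 100 mm high, with brushes up to 275 mm high; origin at the centre of its underside.
- tin: Bystander: a tin, 70 mm across and 110 mm high; origin at the centre of its underside.
There are look-alikes about, which are no part of the job. Leave any orange or purple look-alike of the part that bears cradle alone.

How it is judged:
By the outcome, as a careful person would: the job done as asked, in the order asked, and still so for the second after the job is handed in, with the robot touching nothing.
It also fails if it takes over 54 s, if anything falls off the work surface, if the arm or the gripper's body presses on something with over 40 N, if the wrist force passes 120 N, or if a joint passes its speed limit or range.

ROBOT

A 6-joint arm with a two-finger parallel gripper is mounted at the origin on the work surface. World frame = base frame: x ahead of the robot, y to its left, z up, the work surface at z = 0. Lengths are in m, angles in rad, forces in N, time in s.
With the tool pointing down it reaches from about 0.3 to 0.775 m from the base axis. Payload 14.6 kg.
Tool frame: the origin (TCP) lies on the centre line of the jaws, within the pads' length; the fingertips stand 19 mm ahead of it and the grasp point (between the pads) is the TCP; y points along the fingers, x is the direction in which the jaws open and shut, and the axes are right-handed (so a half turn about y gives the same grasp; the last joint's range is limited). The gripper opens to 94 mm and grips with 3 to 60 N. Pads are 16 mm wide; open, the fingers measure 119 mm over their backs; the gripper's body (75 mm by 177 mm) begins 78 mm behind the grasp point.
Start: joints at [1.163, 0.3, 1.521, -0, 1.321, -0.067], TCP at [0.184, 0.518, 0.224] pointing down, gripper open.
Joint ranges: [-3.03, 3.03], [-0.79, 2.21], [0.23, 2.52], [-1.04, 4.18], [0, 3.07], [-2.55, 2.55]. Speed limits (rad/s): [2.22, 2.22, 2.57, 3.14, 3.14, 3.14].

INTERFACE

Orientations are given as [roll, pitch, yaw] about the fixed x, y, z axes, in that order (R = Rz(yaw) Ry(pitch) Rx(roll)).
In Python, from station import get_obs, cams, workorder gives the robot as it stands.
- The arm moves only by the shell command python3 -m handwheel 'ROWS' [FORCE]. ROWS is JSON, a list of rows, each an object of numbers: "fingers": the opening, from -1 (shut) to 1 (fully open); "x", "y", "z": the shift along the tool's x, y, z in m; "spin": the turn about the tool's y in degrees. In form: [{"fingers": .., "x": .., "y": .., "z": .., "spin": ..}, ...]. A call has exactly 10 rows; each row is the pose to reach, as a shift and turn from the pose commanded when the call began, along the tool's axes at that moment; what a row does not reach only later rows make up. A row lasts 1/10 s, in which the tool goes at most 50 mm and 8.59 degrees, less where a joint would pass 70% of its speed; a pose out of reach is approached as far as the arm can. A call with a gripper value outside its range is refused whole. The fingers move at their own pace and stop on an object; FORCE is the grip in N (left out, the last holds). Time passes only in rows, so rows that repeat a pose let the fingers close, or fill a call up. It gives the time, the measured TCP pose, the force and the opening at its end, in the units of the state.
- get_obs(): the state, without advancing time (a new reading comes with each control period).
- cams.camera(name): name is "side" or "top"; returns (picture, depth): 420x560x3 uint8, red, green, blue; 420x560 float32, m along the optical axis (not along the pixel's ray), 0 where there is no reading.
- cams.get_calibration(name): a dict with "fx", "fy", "cx", "cy" (pixels), "dist" ([k1, k2, p1, p2, k3] as OpenCV has them; the pictures are not rectified), "view" (4x4, takes a point from world to camera coordinates). Camera axes: x right, y down, z forward; pixel columns grow to the right and rows downward; lengths in m; the calibration is good to about 2 mm. A picture is of the moment at which its call begins. get_calibration takes no time and is no camera call.
- workorder.hand_in(): hands the job in, once; it reports no verdict.
The state is a dict: "time_s": time; "qpos": joint angles; "joint_vel": joint speeds; "tau": joint torques, N m; "ee_pos": TCP position; "eef_rot": TCP orientation; "force": force on the tool from outside, world axes, zero at the start; "moment": the same for the moment, N m; "grip_width": finger opening in m.
Only numpy, scipy, OpenCV 4.12 (cv2) and the standard library are available. Lean on these libraries where they do the work, as an engineer would, in place of code of your own. Each camera call takes 0.05 s, during which the arm holds its last target. There are 200 camera calls.

## Working session

There is one attempt and no reset: what is moved stays moved. The work goes in short steps, Python scripts to look and compute and a shell command to move; the robot and the scene stay as the last step left them, time stands still between calls to the robot, and variables do not carry over. Pictures are saved under pics/ and viewed, about 8 in all and at most 12, crops included, and the job is handed in when it is done.

```bash
mkdir -p pics; ls; python3 - <<'E'
from station import get_obs,cams,workorder
import cv2,numpy as np
print(get_obs())
for n in("side","top"):
    p,d=cams.camera(n); cv2.imwrite(f"pics/{n}0.png",p[:,:,::-1]); np.save(f"pics/{n}0.npy",d)
    c=cams.get_calibration(n); print(n,c, -np.array(c["view"])[:3,:3].T@np.array(c["view"])[:3,3])
E
```

```text
pics
{'time_s': 0.0, 'qpos': array([ 1.16341529e+00,  3.00462989e-01,  1.52158131e+00, -1.19143519e-05,
        1.32069664e+00, -6.65955215e-02]), 'joint_vel': array([-4.22125057e-04, -1.13462477e-03,  2.13547906e-04, -9.84389052e-04,
       -7.81540747e-05,  1.71784840e-03]), 'tau': array([ 2.94448755e-04, -5.31809700e+01, -3.52731299e+01,  7.07899220e-02,
        2.45124620e-02, -6.45804903e-05]), 'ee_pos': array([0.18373278, 0.51814825, 0.22389067]), 'eef_rot': array([-1.57073143e+00,  1.14650129e-03,  1.23001380e+00]), 'force': array([ 0.13118376, -0.37744787,  0.50522172]), 'moment': array([-0.01021031, -0.02597977,  0.00972253]), 'grip_width': 0.0939939147383178}
side {'fx': 541.9073913004055, 'fy': 541.9073913004055, 'cx': 277.4309136666011, 'cy': 212.12141227095475, 'dist': array([-0.18129804,  0.        ,  0.        ,  0.        ,  0.        ]), 'view': array([[-0.11284625,  0.99354895, -0.01123451,  0.13144594],
       [ 0.81354152,  0.08589796, -0.57512758, -0.24087608],
       [-0.57045238, -0.07404073, -0.81798658,  2.24215939],
       [ 0.        ,  0.        ,  0.        ,  1.        ]])} [1.48984104 0.05610391 1.69699855]
top {'fx': 401.2966085115946, 'fy': 401.2966085115946, 'cx': 273.4786651379279, 'cy': 207.80654141304004, 'dist': array([-0.01092482,  0.        ,  0.        ,  0.        ,  0.        ]), 'view': array([[-0.02518452, -0.99963418, -0.00986186, -0.06236489],
       [-0.98942096,  0.02633464, -0.14266271,  0.47819357],
       [ 0.14287023,  0.00616464, -0.98972223,  1.57448043],
       [ 0.        ,  0.        ,  0.        ,  1.        ]])} [ 0.24661773 -0.08464123  1.62590364]
```

View pics/side0.png

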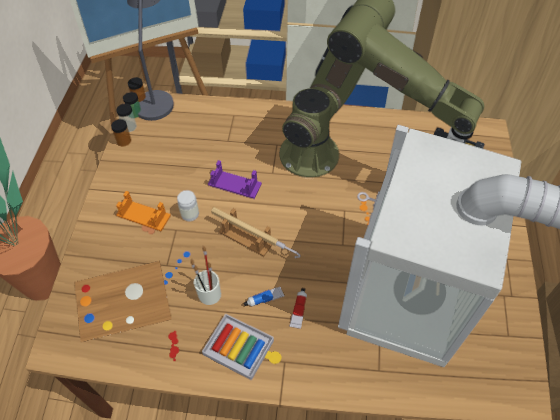

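View pics/top0.png

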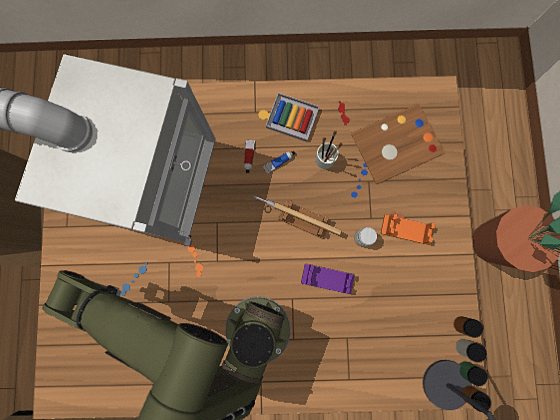

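The side view shows the pole in the brown rest from (213,211) to (297,256). The booth is at right, and there is a ring near (364,197). In the top view the pole runs (255,198)–(345,235) and the eye is near (185,166). I'll make one composite of enlarged crops to get precise pixels.

```bash
python3 - <<'E'
import cv2,numpy as np
s=cv2.imread("pics/side0.png");t=cv2.imread("pics/top0.png")
def crop(i,x,y,w,h,k):
    c=cv2.resize(i[y:y+h,x:x+w],None,fx=k,fy=k,interpolation=cv2.INTER_CUBIC)
    for X in range(-(-x//10)*10,x+w,10):
        cv2.line(c,((X-x)*k,0),((X-x)*k,8 if X%50 else 20),(0,0,255),1)
    for Y in range(-(-y//10)*10,y+h,10):
        cv2.line(c,(0,(Y-y)*k),(8 if Y%50 else 20,(Y-y)*k),(0,0,255),1)
    return c
a=crop(s,200,190,100,75,4);b=crop(t,250,185,100,75,4)
c=crop(s,330,150,100,75,4);d=crop(t,130,120,100,75,4)
cv2.imwrite("pics/z0.png",np.vstack([np.hstack([a,b]),np.hstack([c,d])]))
E
```

```text
(no output)
```

View pics/z0.png

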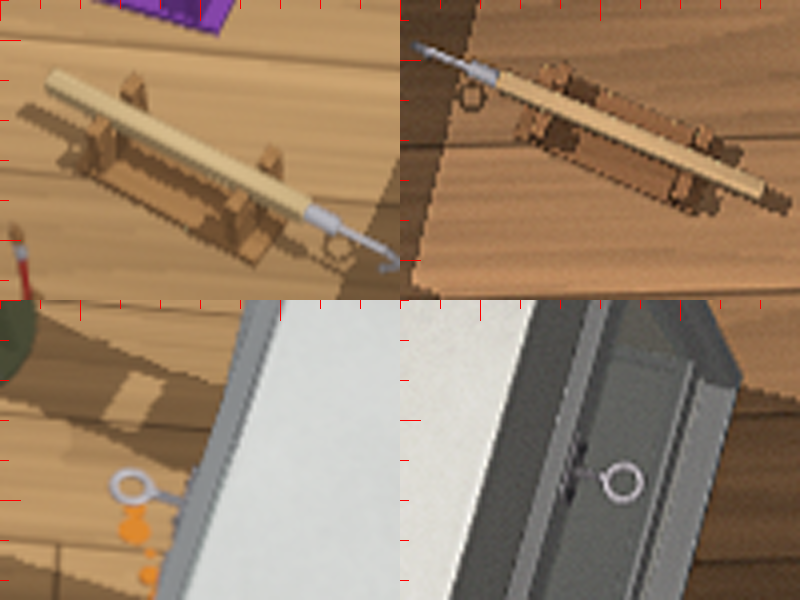

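```bash
cat > h.py <<'E'
import cv2,numpy as np
from station import get_obs,cams
from scipy.spatial.transform import Rotation as R
def K(n):
    c=cams.get_calibration(n);return np.array([[c["fx"],0,c["cx"]],[0,c["fy"],c["cy"]],[0,0,1]]),np.array(c["dist"]),np.array(c["view"])
def ray(n,uv):
    k,d,V=K(n);u=cv2.undistortPoints(np.array(uv,float).reshape(-1,1,2),k,d)[:,0]
    D=np.c_[u,np.ones(len(u))]@V[:3,:3];return -V[:3,:3].T@V[:3,3],D
def plane(n,uv,z):
    o,D=ray(n,uv);return o+D*((z-o[2])/D[:,2])[:,None]
def tri(us,ut):
    o1,a=ray("side",us);o2,b=ray("top",ut);out=[]
    for p,q in zip(a,b):
        s=np.linalg.lstsq(np.c_[p,-q],o2-o1,rcond=None)[0]
        x,y=o1+s[0]*p,o2+s[1]*q;out.append(np.r_[(x+y)/2,np.linalg.norm(x-y)])
    return np.array(out)
def cloud(n,d):
    v,u=np.nonzero(d);o,D=ray(n,np.c_[u,v]);return o+D*d[v,u][:,None],u,v
def proj(n,P):
    k,d,V=K(n);return cv2.projectPoints(np.array(P,float).reshape(-1,1,3),cv2.Rodrigues(V[:3,:3])[0],V[:3,3],k,d)[0][:,0]
def tcp():
    o=get_obs();return np.array(o["ee_pos"]),R.from_euler("xyz",o["eef_rot"]).as_matrix(),o
E
python3 - <<'E'
from h import *
np.set_printoptions(precision=4,suppress=True)
names="butt ferr crown eye".split()
T=tri([(213.2,210.7),(276.7,243),(298.5,254.5),(363,196.75)],[(340.5,232.2),(274.3,204.5),(253.8,196.5),(185.5,165.5)])
for n,t in zip(names,T):print(n,t)
b,f=T[0,:2],T[1,:2];print("len",np.linalg.norm(f-b),np.degrees(np.arctan2(*(f-b)[::-1])))
for n in("side","top"):
    d=np.load(f"pics/{n}0.npy");P,u,v=cloud(n,d)
    img=cv2.imread(f"pics/{n}0.png");hsv=cv2.cvtColor(img,cv2.COLOR_BGR2HSV)[v,u]
    m=(abs(P[:,2]-.56)<.006)&(P[:,1]>0);r=cv2.minAreaRect(P[m,:2].astype(np.float32));print(n,"booth top",m.sum(),np.median(P[m,2]),r)
    m=(P[:,2]>.058)&(P[:,2]<.1)&(np.linalg.norm(P[:,:2]-(b+f)/2,axis=1)<.25)
    # close to axis line
    e=(f-b)/np.linalg.norm(f-b);q=P[:,:2]-b;m&=(abs(q@[-e[1],e[0]])<.022)
    vx,vy,x0,y0=cv2.fitLine(P[m,:2].astype(np.float32),cv2.DIST_HUBER,0,.01,.01).ravel();s=q[m]@e
    print(n,"pole",m.sum(),np.percentile(P[m,2],[10,50,90]),np.degrees(np.arctan2(vy,vx)),x0,y0,s.min(),s.max())
    m=(np.linalg.norm(P[:,:2]-T[3,:2],axis=1)<.025)&(abs(P[:,2]-T[3,2])<.03);print("eye cloud",m.sum(),P[m].mean(0) if m.any() else 0)
E
```

```text
butt [ 0.3691 -0.3314  0.0632  0.004 ]
ferr [ 0.485  -0.0788  0.0653  0.0006]
crown [0.5202 0.0019 0.0589 0.0002]
eye [0.5493 0.1814 0.4616 0.0011]
len 0.27798703745193504 65.35317207983003
side booth top 14658 0.5597316782118201 ((0.37027519941329956, 0.3653610646724701), (1.0135329961776733, 0.498522013425827), 6.0143585205078125)
side pole 634 [0.0645 0.0757 0.0829] 66.18556 0.45662838 -0.14951284 -0.10509912910640498 0.372147803851986
eye cloud 62 [0.5515 0.1828 0.4642]
top booth top 17092 0.5609439602442595 ((0.3610374331474304, 0.36965999007225037), (1.0298274755477905, 0.49473100900650024), 5.186659812927246)
top pole 532 [0.0697 0.0786 0.0846] 65.3807 0.42790705 -0.20172058 -0.1090042991264486 0.3698820839904357
eye cloud 66 [0.5503 0.1832 0.4669]
```

```bash
python3 - <<'E'
from h import *
np.set_printoptions(precision=4,suppress=True)
for n in("side","top"):
    d=np.load(f"pics/{n}0.npy");P,u,v=cloud(n,d)
    g=cv2.imread(f"pics/{n}0.png")
    m=np.zeros(d.shape,np.uint8);k=abs(P[:,2]-.56)<.012;k&=P[:,1]>.1;m[v[k],u[k]]=255
    m=cv2.morphologyEx(m,cv2.MORPH_OPEN,np.ones((5,5)))
    c=max(cv2.findContours(m,0,1)[0],key=cv2.contourArea)
    q=cv2.approxPolyDP(cv2.convexHull(c),6,True)[:,0];print(n,[(tuple(map(int,a)),b) for a,b in zip(q,plane(n,q,.56)[:,:2])])
# front edge of roof from picked corner pixels (top view), z=.56
E
```

```text
side [((409, 129), array([0.3624, 0.3011])), ((520, 161), array([0.4469, 0.6217])), ((500, 289), array([0.865, 0.51 ])), ((357, 246), array([0.7777, 0.1596]))]
top [((63, 55), array([0.8594, 0.5146])), ((186, 81), array([0.7686, 0.1598])), ((146, 230), array([0.3496, 0.2643])), ((16, 200), array([0.4406, 0.6219]))]
```

```bash
cat >> h.py <<'E'
def to(p,yaw=None):
    "shift in tool axes (mm) and spin (deg) to bring TCP to p with tool x at yaw"
    t,M,o=tcp();d=M.T@(np.array(p)-t)*1000
    y=np.degrees(np.arctan2(M[1,0],M[0,0]));s=None if yaw is None else -((yaw-y+180)%360-180)
    print("t",round(o["time_s"],2),"tcp",t.round(4),"yaw",round(y,2),"shift mm",d.round(1),"spin",s,"F",o["force"].round(1),"w",round(o["grip_width"],4),"q",o["qpos"].round(2))
E
python3 -m handwheel '[{"fingers":0,"x":-0.04,"y":0,"z":-0.016,"spin":7},{"fingers":0,"x":-0.08,"y":0,"z":-0.033,"spin":14},{"fingers":0,"x":-0.12,"y":0,"z":-0.05,"spin":21},{"fingers":0,"x":-0.16,"y":0,"z":-0.066,"spin":28},{"fingers":0,"x":-0.2,"y":0,"z":-0.085,"spin":36},{"fingers":0,"x":-0.228,"y":0,"z":-0.098,"spin":44},{"fingers":0,"x":-0.228,"y":0,"z":-0.098,"spin":52},{"fingers":0,"x":-0.228,"y":0,"z":-0.098,"spin":60},{"fingers":0,"x":-0.228,"y":0,"z":-0.098,"spin":68},{"fingers":0,"x":-0.228,"y":0,"z":-0.098,"spin":76}]'
python3 - <<'E'
from h import *
to((.30,.05,.224),-24.5);to((.4353,-.187,.15),-24.5)
E
```

```text
time_s: 1.1
ee_pos: [0.1999, 0.2706, 0.2244]
eef_rot: [-1.571, 0.0, -0.102]
force: [-0.2, -0.2, 0.5]
grip_width: 0.0469
t 1.1 tcp [0.1999 0.2706 0.2244] yaw -5.87 shift mm [ 122.1    0.4 -209.2] spin 18.630723958207398 F [-0.2 -0.2  0.5] w 0.0469 q [ 0.83 -0.2   2.05 -0.    1.3   0.93]
t 1.1 tcp [0.1999 0.2706 0.2244] yaw -5.87 shift mm [ 280.9   74.4 -431.1] spin 18.630723958207398 F [-0.2 -0.2  0.5] w 0.0469 q [ 0.83 -0.2   2.05 -0.    1.3   0.93]
```

```bash

python3 -m handwheel '[{"fingers":0,"x":0.02,"y":0,"z":-0.035,"spin":4},{"fingers":0,"x":0.041,"y":0,"z":-0.07,"spin":8},{"fingers":0,"x":0.061,"y":0,"z":-0.105,"spin":12},{"fingers":0,"x":0.082,"y":0,"z":-0.14,"spin":16},{"fingers":0,"x":0.102,"y":0,"z":-0.175,"spin":18.6},{"fingers":0,"x":0.122,"y":0,"z":-0.21,"spin":18.6},{"fingers":0,"x":0.15,"y":0.01,"z":-0.248,"spin":18.6},{"fingers":0,"x":0.177,"y":0.02,"z":-0.285,"spin":18.6},{"fingers":0,"x":0.204,"y":0.03,"z":-0.322,"spin":18.6},{"fingers":0,"x":0.23,"y":0.04,"z":-0.36,"spin":18.6}]'
python3 - <<'E'
from h import *
to((.4353,-.187,.150),-24.5);to((.4353,-.187,.067),-24.5)
E
```

```text
time_s: 2.1
ee_pos: [0.3947, -0.1118, 0.1839]
eef_rot: [-1.571, -0.0, -0.422]
force: [0.5, 1.7, 0.4]
grip_width: 0.0467
t 2.1 tcp [ 0.3947 -0.1118  0.1839] yaw -24.16 shift mm [ 67.8  33.9 -52. ] spin 0.3406775847537915 F [0.5 1.7 0.4] w 0.0467 q [-0.37  0.03  1.94  0.    1.18  0.06]
t 2.1 tcp [ 0.3947 -0.1118  0.1839] yaw -24.16 shift mm [ 67.8 116.9 -52. ] spin 0.3406775847537915 F [0.5 1.7 0.4] w 0.0467 q [-0.37  0.03  1.94  0.    1.18  0.06]
```

```bash

python3 -m handwheel '[{"fingers":0,"x":0.035,"y":0.017,"z":-0.026,"spin":0.4},{"fingers":0,"x":0.07,"y":0.034,"z":-0.052,"spin":0.4},{"fingers":0,"x":0.07,"y":0.034,"z":-0.052,"spin":0.4},{"fingers":0,"x":0.07,"y":0.06,"z":-0.052,"spin":0.4},{"fingers":0,"x":0.07,"y":0.085,"z":-0.052,"spin":0.4},{"fingers":0,"x":0.07,"y":0.105,"z":-0.052,"spin":0.4},{"fingers":0,"x":0.07,"y":0.116,"z":-0.052,"spin":0.4},{"fingers":0,"x":0.07,"y":0.116,"z":-0.052,"spin":0.4},{"fingers":0,"x":0.07,"y":0.116,"z":-0.052,"spin":0.4},{"fingers":0,"x":0.07,"y":0.116,"z":-0.052,"spin":0.4}]'
python3 - <<'E'
from h import *
to((.4353,-.187,.067),-24.6)
p,d=cams.camera("side");q,_=cams.camera("top")
cv2.imwrite("pics/g1.png",np.hstack([cv2.resize(i[y:y+90,x:x+100],(400,360))for i,x,y in((p,200,175),(q,250,175))])[:,:,::-1])
E
```

```text
time_s: 3.1
ee_pos: [0.4374, -0.186, 0.0695]
eef_rot: [-1.571, -0.002, -0.428]
force: [-0.5, -0.0, 0.6]
grip_width: 0.0467
t 3.1 tcp [ 0.4374 -0.186   0.0695] yaw -24.52 shift mm [-1.5  2.5 -1.8] spin 0.08035351180436123 F [-0.5 -0.   0.6] w 0.0467 q [-0.48  0.33  1.88 -0.    0.93 -0.05]
```

View pics/g1.png

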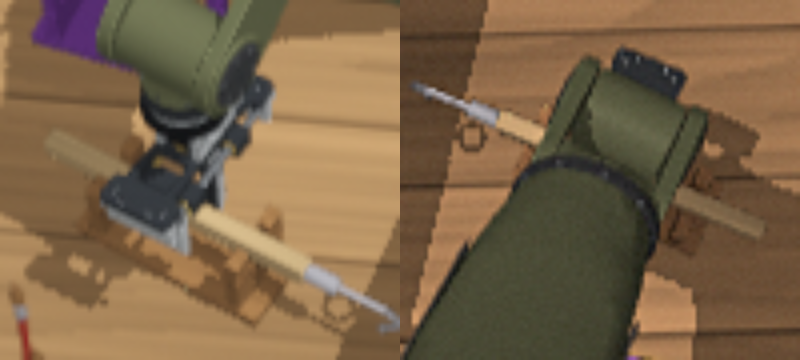

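The pole lies between the open fingers (side ~(245,226), top ~(300,215)). With the jaws vertical the pole can only pivot in the grip, so a grasp nearer the hook needs less torque. I'll check where the uprights are before choosing the grasp point.

```bash
python3 - <<'E'
from h import *
np.set_printoptions(precision=4,suppress=True)
t=plane("top",[(288.7,203),(284.5,215.5),(326.2,218.7),(322,230)],.08)
s=plane("side",[(267.5,228.7),(259.5,240),(233.2,211.2),(225,221.2)],.08)
for A in(t,s):
    f,b=A[:2].mean(0)[:2],A[2:].mean(0)[:2];c=(f+b)/2
    print("front",f,"back",b,"dist",np.linalg.norm(f-b),"yaw",np.degrees(np.arctan2(*(f-b)[::-1])),"mid",c)
    e=np.array([np.cos(np.radians(65.4)),np.sin(np.radians(65.4))]);print("grip rel cradle along,across",(np.array([.4353,-.187])-c)@e,(np.array([.4353,-.187])-c)@[-e[1],e[0]])
g=np.array([.4353,-.187,.067]);print("grasp x=108:",g[:2]+.108*e)
to((*(g[:2]+.108*e),.067),-24.6);to((*(g[:2]+.108*e),.13),-24.6)
E
```

```text
front [ 0.4628 -0.1259] back [ 0.4   -0.269] dist 0.15626493315821494 yaw 66.3147991766717 mid [ 0.4314 -0.1975]
grip rel cradle along,across 0.01112295212344958 0.0008183924731774186
front [ 0.463  -0.1285] back [ 0.3985 -0.263 ] dist 0.14922035387773547 yaw 64.39999109498017 mid [ 0.4308 -0.1958]
grip rel cradle along,across 0.009850213287867402 -0.000488839841814811
grasp x=108: [ 0.4803 -0.0888]
t 3.2 tcp [ 0.4372 -0.186   0.0693] yaw -24.52 shift mm [ -1.2   2.3 106.3] spin 0.07668228414760847 F [ 0.  -0.7 -0. ] w 0.0471 q [-0.48  0.34  1.88 -0.    0.93 -0.05]
t 3.2 tcp [ 0.4372 -0.186   0.0693] yaw -24.52 shift mm [ -1.1 -60.7 106.3] spin 0.07668228414760847 F [ 0.  -0.7 -0. ] w 0.0471 q [-0.48  0.34  1.88 -0.    0.93 -0.05]
```

```bash

python3 -m handwheel '[{"fingers":0,"x":0,"y":-0.04,"z":0,"spin":0},{"fingers":0,"x":-0.001,"y":-0.06,"z":0,"spin":0},{"fingers":0,"x":-0.001,"y":-0.06,"z":0.045,"spin":0},{"fingers":0,"x":-0.001,"y":-0.06,"z":0.085,"spin":0},{"fingers":0,"x":-0.001,"y":-0.06,"z":0.106,"spin":0},{"fingers":0,"x":-0.001,"y":-0.05,"z":0.106,"spin":0},{"fingers":0,"x":-0.001,"y":-0.02,"z":0.106,"spin":0},{"fingers":0,"x":-0.001,"y":0.002,"z":0.106,"spin":0},{"fingers":0,"x":-0.001,"y":0.002,"z":0.106,"spin":0},{"fingers":-0.3,"x":-0.001,"y":0.002,"z":0.106,"spin":0}]' 30
python3 -m handwheel '[{"fingers":-0.7,"x":0,"y":0,"z":0,"spin":0},{"fingers":-1,"x":0,"y":0,"z":0,"spin":0},{"fingers":-1,"x":0,"y":0,"z":0,"spin":0},{"fingers":-1,"x":0,"y":0,"z":0,"spin":0},{"fingers":-1,"x":0,"y":0,"z":0,"spin":0},{"fingers":-1,"x":0,"y":0,"z":0,"spin":0},{"fingers":-1,"x":0,"y":0,"z":0,"spin":0},{"fingers":-1,"x":0,"y":-0.01,"z":0,"spin":0},{"fingers":-1,"x":0,"y":-0.02,"z":0,"spin":0},{"fingers":-1,"x":0,"y":-0.03,"z":0,"spin":0}]' 60
python3 - <<'E'
from h import *
to((.4803,-.0888,.067),-24.6)
E
```

```text
time_s: 4.2
ee_pos: [0.4799, -0.0896, 0.0668]
eef_rot: [-1.571, 0.0, -0.429]
force: [0.4, -0.7, 0.9]
grip_width: 0.0419
time_s: 5.2
ee_pos: [0.48, -0.0889, 0.0975]
eef_rot: [-1.571, -0.0, -0.428]
force: [-0.5, 0.9, -1.4]
grip_width: 0.0196
t 5.2 tcp [ 0.48   -0.0889  0.0975] yaw -24.53 shift mm [ 0.2 30.5  0.2] spin 0.07376768466295403 F [-0.5  0.9 -1.4] w 0.0196 q [-0.26  0.32  1.82  0.    1.    0.17]
```

```bash

python3 -m handwheel '[{"fingers":-1,"x":0,"y":-0.03,"z":0,"spin":0},{"fingers":-1,"x":0,"y":-0.07,"z":0,"spin":0},{"fingers":-1,"x":0,"y":-0.115,"z":0,"spin":0},{"fingers":-1,"x":0,"y":-0.16,"z":0,"spin":0},{"fingers":-1,"x":0,"y":-0.205,"z":0,"spin":-2},{"fingers":-1,"x":0,"y":-0.25,"z":0,"spin":-4},{"fingers":-1,"x":0,"y":-0.295,"z":0,"spin":-6},{"fingers":-1,"x":0,"y":-0.34,"z":0,"spin":-8},{"fingers":-1,"x":0,"y":-0.38,"z":0,"spin":-10},{"fingers":-1,"x":0,"y":-0.41,"z":0,"spin":-10}]'
python3 - <<'E'
from h import *
to((.5278,.0963,.508),-14.5);to((.5178,.0576,.508),-14.5)
E
```

```text
time_s: 6.2
ee_pos: [0.4791, -0.0887, 0.5099]
eef_rot: [-1.571, -0.003, -0.252]
force: [-0.1, -0.2, -1.0]
grip_width: 0.0194
t 6.2 tcp [ 0.4791 -0.0887  0.5099] yaw -14.45 shift mm [  1.    1.9 191.3] spin 0.053984805138327374 F [-0.1 -0.2 -1. ] w 0.0194 q [-0.26  0.12  1.09  0.    1.93 -0.01]
t 6.2 tcp [ 0.4791 -0.0887  0.5099] yaw -14.45 shift mm [  1.    1.9 151.3] spin 0.053984805138327374 F [-0.1 -0.2 -1. ] w 0.0194 q [-0.26  0.12  1.09  0.    1.93 -0.01]
```

```bash

python3 -m handwheel '[{"fingers":-1,"x":0,"y":0,"z":0.03,"spin":0},{"fingers":-1,"x":0,"y":0,"z":0.07,"spin":0},{"fingers":-1,"x":0,"y":0,"z":0.11,"spin":0},{"fingers":-1,"x":0,"y":0,"z":0.14,"spin":0},{"fingers":-1,"x":0,"y":0,"z":0.155,"spin":0},{"fingers":-1,"x":0,"y":0,"z":0.165,"spin":0},{"fingers":-1,"x":0,"y":0,"z":0.165,"spin":0},{"fingers":-1,"x":0,"y":0,"z":0.165,"spin":0},{"fingers":-1,"x":0,"y":0,"z":0.165,"spin":0},{"fingers":-1,"x":0,"y":0,"z":0.165,"spin":0}]'
python3 - <<'E'
from h import *
to((.5278,.0963,.508),-14.5)
t,M,o=tcp();x=M[:,2];u=-M[:,1];f=lambda a,c:t+x*(a-.108)+u*c
P=[f(.12,0),f(.151,0),f(.2,0),f(.1965,-.0304),[.55,.182,.463]];print("pred ball",f(.1965,-.0304))
ims=[]
for n,x0,y0 in(("side",310,150),("top",150,140)):
    p,d=cams.camera(n);p=p[:,:,::-1];cv2.imwrite(f"pics/{n}2.png",p);q=proj(n,P);print(n,q.round(1).tolist())
    c=cv2.resize(p[y0:y0+75,x0:x0+100],None,fx=8,fy=8,interpolation=cv2.INTER_CUBIC)[:,:800]
    for a in q:cv2.drawMarker(c,tuple(int(v) for v in ((a-[x0,y0])*8+4)),(0,255,0),cv2.MARKER_CROSS,10,1)
    ims.append(c)
cv2.imwrite("pics/e2.png",cv2.resize(np.hstack([i[:, :]for i in ims]),(800,300)))
cv2.imwrite("pics/e2s.png",ims[0]);cv2.imwrite("pics/e2t.png",ims[1])
E
```

```text
time_s: 7.2
ee_pos: [0.5212, 0.07, 0.5066]
eef_rot: [-1.571, -0.0, -0.255]
force: [-0.2, 0.4, -1.0]
grip_width: 0.0196
t 7.2 tcp [0.5212 0.07   0.5066] yaw -14.59 shift mm [-0.3 -1.4 27.1] spin -0.09201985117746858 F [-0.2  0.4 -1. ] w 0.0196 q [ 0.06  0.22  0.98 -0.    1.94  0.32]
pred ball [0.54355115 0.15559777 0.47624987]
side [[329.8, 177.1], [340.4, 180.1], [357.1, 185.0], [354.8, 191.2], [363.4, 196.6]]
top [[216.9, 169.2], [206.4, 166.8], [189.9, 163.0], [193.3, 165.9], [185.4, 165.1]]
```

View pics/e2.png

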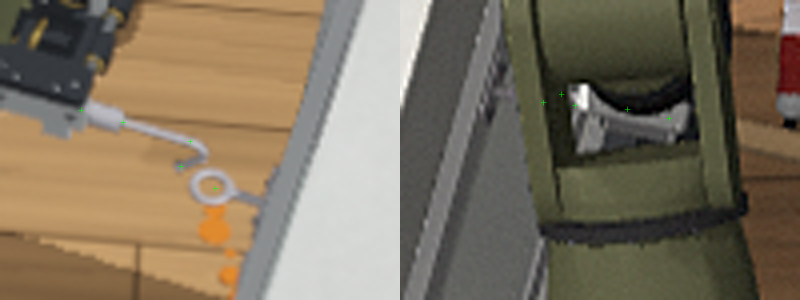

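The side view shows the tip at about (355,192), where it was predicted. The ring centre at (363.5,197) also matches. The top view is blocked by the arm. Next I'll move over the ring and lower the ball into it.

```bash

python3 -m handwheel '[{"fingers":-1,"x":0,"y":-0.005,"z":0,"spin":0},{"fingers":-1,"x":0,"y":-0.005,"z":0.012,"spin":0},{"fingers":-1,"x":0,"y":-0.005,"z":0.022,"spin":0},{"fingers":-1,"x":0,"y":-0.005,"z":0.027,"spin":0},{"fingers":-1,"x":0,"y":-0.005,"z":0.027,"spin":0},{"fingers":-1,"x":0,"y":0,"z":0.027,"spin":0},{"fingers":-1,"x":0,"y":0.006,"z":0.027,"spin":0},{"fingers":-1,"x":0,"y":0.011,"z":0.027,"spin":0},{"fingers":-1,"x":0,"y":0.014,"z":0.026,"spin":0},{"fingers":-1,"x":0,"y":0.016,"z":0.025,"spin":0}]'
python3 - <<'E'
from h import *
to((.5278,.0963,.508),-14.5)
t,M,o=tcp();x=M[:,2];u=-M[:,1];print("ball-eye tool (x lateral,y down,z fwd) mm",1000*M.T@(t+x*.0885-u*.0304-[.55,.182,.463]))
p,d=cams.camera("side");cv2.imwrite("pics/e3.png",cv2.resize(p[165:225,320:400,::-1],None,fx=8,fy=8,interpolation=cv2.INTER_CUBIC))
E
```

```text
time_s: 8.3
ee_pos: [0.5275, 0.0947, 0.4901]
eef_rot: [-1.571, 0.0, -0.254]
force: [0.5, 0.2, -0.9]
grip_width: 0.0194
t 8.3 tcp [0.5275 0.0947 0.4901] yaw -14.54 shift mm [ -0.1 -17.9   1.6] spin -0.03835248910590394 F [ 0.5  0.2 -0.9] w 0.0194 q [ 0.11  0.23  1.   -0.    1.9   0.36]
ball-eye tool (x lateral,y down,z fwd) mm [ 0.16102681  3.27928706 -1.60673506]
```

View pics/e3.png

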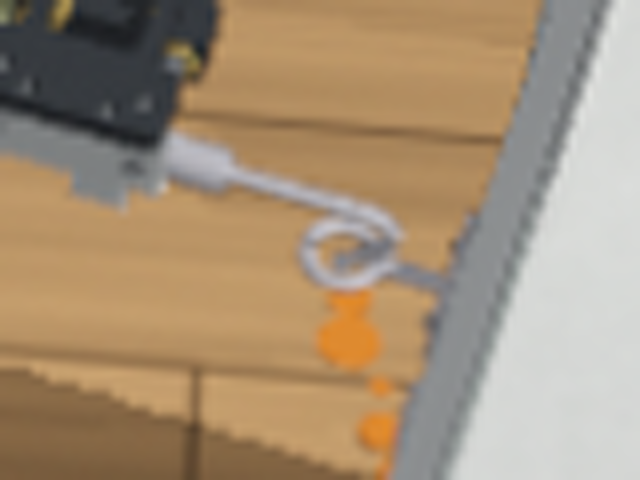

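The ball is inside the ring with no contact force. I'll seat the hook fully, moving diagonally back and down along the wire.

```bash

python3 -m handwheel '[{"fingers":-1,"x":0,"y":0.003,"z":-0.003,"spin":0},{"fingers":-1,"x":0,"y":0.006,"z":-0.006,"spin":0},{"fingers":-1,"x":0,"y":0.009,"z":-0.009,"spin":0},{"fingers":-1,"x":0,"y":0.012,"z":-0.012,"spin":0},{"fingers":-1,"x":0,"y":0.015,"z":-0.015,"spin":0},{"fingers":-1,"x":0,"y":0.017,"z":-0.016,"spin":0},{"fingers":-1,"x":0,"y":0.018,"z":-0.016,"spin":0},{"fingers":-1,"x":0,"y":0.019,"z":-0.016,"spin":0},{"fingers":-1,"x":0,"y":0.019,"z":-0.016,"spin":0},{"fingers":-1,"x":0,"y":0.019,"z":-0.016,"spin":0}]' 60
cat >> h.py <<'E'
E0=np.array([.55,.182,.463])
def rel():
    t,M,o=tcp();r=1000*M.T@(t-E0);print("TCP rel eye start: lat %.1f up %.1f fwd %.1f"%(r[0],-r[1],r[2]),"F",o["force"].round(1),"M",o["moment"].round(2),"t",round(o["time_s"],2))
E
python3 -c "
from h import *;rel()"
```

```text
time_s: 9.35
ee_pos: [0.5236, 0.0795, 0.4715]
eef_rot: [-1.571, -0.0, -0.253]
force: [0.5, -0.5, -2.2]
grip_width: 0.0197
TCP rel eye start: lat 0.2 up 8.5 fwd -105.8 F [ 0.5 -0.5 -2.2] M [0.03 0.04 0.05] t 9.35
```

```bash

python3 -m handwheel '[{"fingers":-1,"x":0,"y":0,"z":0,"spin":0},{"fingers":-1,"x":0,"y":0,"z":0,"spin":0},{"fingers":-1,"x":0,"y":0.006,"z":0,"spin":0},{"fingers":-1,"x":0,"y":0.012,"z":0,"spin":0},{"fingers":-1,"x":0,"y":0.018,"z":0,"spin":0},{"fingers":-1,"x":0,"y":0.023,"z":0.001,"spin":0},{"fingers":-1,"x":0,"y":0.028,"z":0.002,"spin":0},{"fingers":-1,"x":0,"y":0.032,"z":0.0025,"spin":0},{"fingers":-1,"x":0,"y":0.036,"z":0.003,"spin":0},{"fingers":-1,"x":0,"y":0.036,"z":0.003,"spin":0}]' 12
python3 - <<'E'
from h import *
rel()
p,d=cams.camera("side");cv2.imwrite("pics/e4.png",cv2.resize(p[165:225,320:400,::-1],None,fx=8,fy=8,interpolation=cv2.INTER_CUBIC))
E
```

```text
time_s: 10.35
ee_pos: [0.5243, 0.0824, 0.4349]
eef_rot: [-1.571, 0.001, -0.253]
force: [-0.7, -0.7, -0.5]
grip_width: 0.0197
TCP rel eye start: lat 0.1 up -28.1 fwd -102.8 F [-0.7 -0.7 -0.5] M [0.01 0.05 0.03] t 10.35
```

View pics/e4.png

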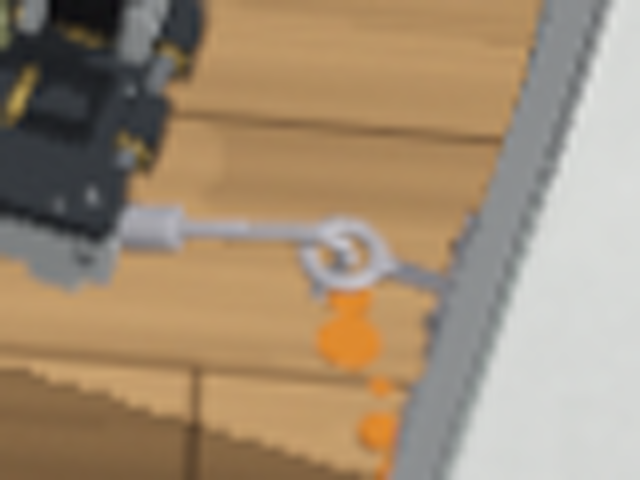

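The pole has pivoted about 20°. The ring hasn't moved (still at (345,255) in the crop) and the hook is through it. I'll continue to 45° and then tighten the grip.

```bash

python3 -m handwheel '[{"fingers":-1,"x":0,"y":0.005,"z":0.002,"spin":0},{"fingers":-1,"x":0,"y":0.01,"z":0.004,"spin":0},{"fingers":-1,"x":0,"y":0.0155,"z":0.006,"spin":0},{"fingers":-1,"x":0,"y":0.021,"z":0.0095,"spin":0},{"fingers":-1,"x":0,"y":0.027,"z":0.013,"spin":0},{"fingers":-1,"x":0,"y":0.032,"z":0.0165,"spin":0},{"fingers":-1,"x":0,"y":0.036,"z":0.02,"spin":0},{"fingers":-1,"x":0,"y":0.036,"z":0.02,"spin":0},{"fingers":-1,"x":0,"y":0.036,"z":0.02,"spin":0},{"fingers":-1,"x":0,"y":0.036,"z":0.02,"spin":0}]' 12
python3 -c "
from h import *;rel()"
python3 -m handwheel '[{"fingers":-1,"x":0,"y":0,"z":0,"spin":0},{"fingers":-1,"x":0,"y":0,"z":0,"spin":0},{"fingers":-1,"x":0,"y":0,"z":0,"spin":0},{"fingers":-1,"x":0,"y":0.003,"z":0,"spin":0},{"fingers":-1,"x":0,"y":0.006,"z":0,"spin":0},{"fingers":-1,"x":0,"y":0.009,"z":0,"spin":0},{"fingers":-1,"x":0,"y":0.012,"z":0,"spin":0},{"fingers":-1,"x":0,"y":0.015,"z":0,"spin":0},{"fingers":-1,"x":0,"y":0.018,"z":0,"spin":0},{"fingers":-1,"x":0,"y":0.021,"z":0,"spin":0}]' 60
python3 - <<'E'
from h import *
rel()
p,d=cams.camera("side");cv2.imwrite("pics/e5.png",cv2.resize(p[150:240,310:410,::-1],None,fx=6,fy=6,interpolation=cv2.INTER_CUBIC))
E
```

```text
time_s: 11.4
ee_pos: [0.5294, 0.1016, 0.3996]
eef_rot: [-1.571, -0.0, -0.254]
force: [0.1, -0.2, -1.5]
grip_width: 0.0199
TCP rel eye start: lat 0.2 up -63.4 fwd -83.0 F [ 0.1 -0.2 -1.5] M [-0.01  0.05 -0.01] t 11.4
time_s: 12.4
ee_pos: [0.5295, 0.1014, 0.3793]
eef_rot: [-1.57, -0.002, -0.254]
force: [-0.6, -4.4, 6.4]
grip_width: 0.0194
TCP rel eye start: lat 0.2 up -83.7 fwd -83.2 F [-0.6 -4.4  6.4] M [ 0.07  0.08 -0.01] t 12.4
```

View pics/e5.png

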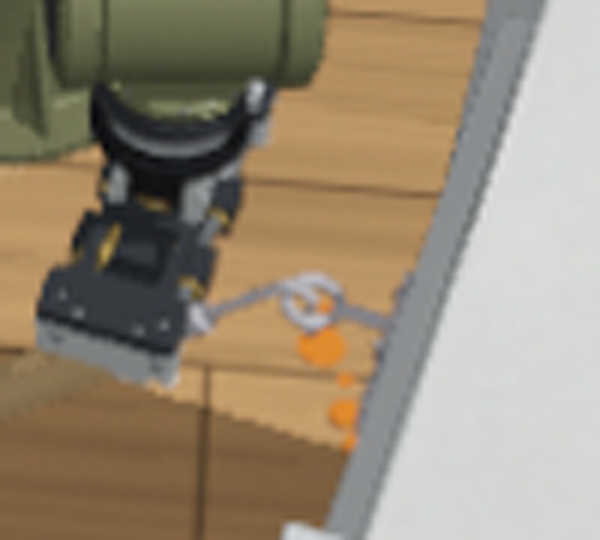

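```bash

python3 -m handwheel '[{"fingers":-1,"x":0,"y":0.004,"z":0,"spin":0},{"fingers":-1,"x":0,"y":0.008,"z":0,"spin":0},{"fingers":-1,"x":0,"y":0.013,"z":0,"spin":0},{"fingers":-1,"x":0,"y":0.018,"z":0,"spin":0},{"fingers":-1,"x":0,"y":0.023,"z":0,"spin":0},{"fingers":-1,"x":0,"y":0.028,"z":0,"spin":0},{"fingers":-1,"x":0,"y":0.033,"z":0,"spin":0},{"fingers":-1,"x":0,"y":0.037,"z":0,"spin":0},{"fingers":-1,"x":0,"y":0.041,"z":0,"spin":0},{"fingers":-1,"x":0,"y":0.045,"z":0,"spin":0}]'
python3 -c "
from h import *;rel()"
python3 -m handwheel '[{"fingers":-1,"x":0,"y":0.004,"z":0,"spin":0},{"fingers":-1,"x":0,"y":0.008,"z":0,"spin":0},{"fingers":-1,"x":0,"y":0.012,"z":0,"spin":0},{"fingers":-1,"x":0,"y":0.016,"z":0,"spin":0},{"fingers":-1,"x":0,"y":0.02,"z":0,"spin":0},{"fingers":-1,"x":0,"y":0.023,"z":0,"spin":0},{"fingers":-1,"x":0,"y":0.026,"z":0,"spin":0},{"fingers":-1,"x":0,"y":0.029,"z":0,"spin":0},{"fingers":-1,"x":0,"y":0.032,"z":0,"spin":0},{"fingers":-1,"x":0,"y":0.034,"z":0,"spin":0}]'
python3 - <<'E'
from h import *
rel()
p,d=cams.camera("side");cv2.imwrite("pics/side6.png",p[:,:,::-1])
for z in(.463,.443,.365,.355,.345):print(z,proj("side",[.55,.182,z]).round(1))
cv2.imwrite("pics/e6.png",cv2.resize(p[150:240,310:410,::-1],None,fx=6,fy=6,interpolation=cv2.INTER_CUBIC))
E
```

```text
time_s: 13.45
ee_pos: [0.5296, 0.1015, 0.3342]
eef_rot: [-1.57, -0.002, -0.254]
force: [-0.7, -2.9, 7.3]
grip_width: 0.0194
TCP rel eye start: lat 0.2 up -128.7 fwd -83.2 F [-0.7 -2.9  7.3] M [0.1  0.08 0.01] t 13.45
time_s: 14.45
ee_pos: [0.5296, 0.1015, 0.3001]
eef_rot: [-1.57, -0.002, -0.254]
force: [-0.9, -3.2, 7.2]
grip_width: 0.0198
TCP rel eye start: lat 0.2 up -162.9 fwd -83.2 F [-0.9 -3.2  7.2] M [0.08 0.1  0.06] t 14.45
0.463 [[363.4 196.6]]
0.443 [[362.6 200.8]]
0.365 [[359.6 216.2]]
0.355 [[359.2 218.1]]
0.345 [[358.8 220. ]]
```

View pics/e6.png

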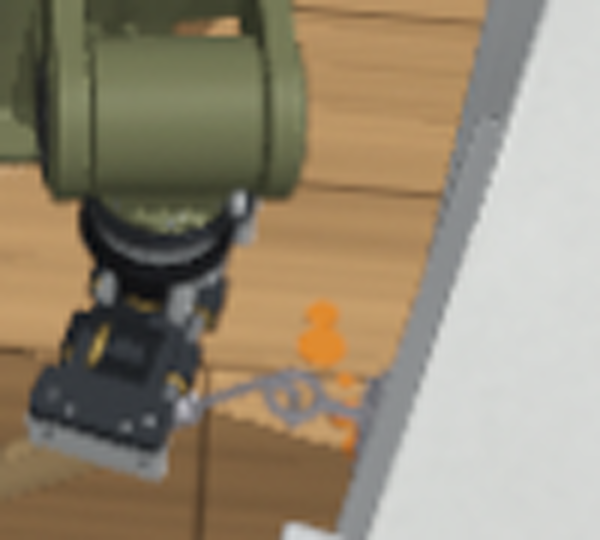

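The eye is at (359,216), which gives z ≈ 0.366, about 20 mm left to go. I'll slow down for the catch.

```bash

python3 -m handwheel '[{"fingers":-1,"x":0,"y":0.0015,"z":0,"spin":0},{"fingers":-1,"x":0,"y":0.003,"z":0,"spin":0},{"fingers":-1,"x":0,"y":0.0045,"z":0,"spin":0},{"fingers":-1,"x":0,"y":0.006,"z":0,"spin":0},{"fingers":-1,"x":0,"y":0.0075,"z":0,"spin":0},{"fingers":-1,"x":0,"y":0.009,"z":0,"spin":0},{"fingers":-1,"x":0,"y":0.0105,"z":0,"spin":0},{"fingers":-1,"x":0,"y":0.012,"z":0,"spin":0},{"fingers":-1,"x":0,"y":0.013,"z":0,"spin":0},{"fingers":-1,"x":0,"y":0.014,"z":0,"spin":0}]'
python3 -c "
from h import *;rel()"
python3 -m handwheel '[{"fingers":-1,"x":0,"y":0.0005,"z":0,"spin":0},{"fingers":-1,"x":0,"y":0.001,"z":0,"spin":0},{"fingers":-1,"x":0,"y":0.0015,"z":0,"spin":0},{"fingers":-1,"x":0,"y":0.002,"z":0,"spin":0},{"fingers":-1,"x":0,"y":0.0025,"z":0,"spin":0},{"fingers":-1,"x":0,"y":0.003,"z":0,"spin":0},{"fingers":-1,"x":0,"y":0.0033,"z":0,"spin":0},{"fingers":-1,"x":0,"y":0.0036,"z":0,"spin":0},{"fingers":-1,"x":0,"y":0.0038,"z":0,"spin":0},{"fingers":-1,"x":0,"y":0.004,"z":0,"spin":0}]'
python3 -c "
from h import *;rel()"
```

```text
time_s: 15.5
ee_pos: [0.5296, 0.1015, 0.2862]
eef_rot: [-1.57, -0.002, -0.254]
force: [-2.2, -3.6, 6.0]
grip_width: 0.0198
TCP rel eye start: lat 0.2 up -176.8 fwd -83.2 F [-2.2 -3.6  6. ] M [0.06 0.15 0.02] t 15.5
time_s: 16.5
ee_pos: [0.5296, 0.1015, 0.2823]
eef_rot: [-1.57, -0.002, -0.254]
force: [-1.5, -2.9, 6.5]
grip_width: 0.0194
TCP rel eye start: lat 0.2 up -180.7 fwd -83.1 F [-1.5 -2.9  6.5] M [0.12 0.16 0.03] t 16.5
```

```bash

python3 -m handwheel '[{"fingers":-1,"x":0,"y":0.0004,"z":0,"spin":0},{"fingers":-1,"x":0,"y":0.0008,"z":0,"spin":0},{"fingers":-1,"x":0,"y":0.0012,"z":0,"spin":0},{"fingers":-1,"x":0,"y":0.0016,"z":0,"spin":0},{"fingers":-1,"x":0,"y":0.002,"z":0,"spin":0},{"fingers":-1,"x":0,"y":0.0024,"z":0,"spin":0},{"fingers":-1,"x":0,"y":0.0026,"z":0,"spin":0},{"fingers":-1,"x":0,"y":0.0028,"z":0,"spin":0},{"fingers":-1,"x":0,"y":0.003,"z":0,"spin":0},{"fingers":-1,"x":0,"y":0.003,"z":0,"spin":0}]'
python3 -c "
from h import *;rel()"
```

```text
time_s: 17.5
ee_pos: [0.5298, 0.1017, 0.2796]
eef_rot: [-1.57, -0.003, -0.254]
force: [-1.5, -1.8, 7.6]
grip_width: 0.0195
TCP rel eye start: lat 0.2 up -183.3 fwd -83.0 F [-1.5 -1.8  7.6] M [ 0.38 -0.01  0.01] t 17.5
```

```bash

python3 -m handwheel '[{"fingers":-1,"x":0,"y":0.0004,"z":0,"spin":0},{"fingers":-1,"x":0,"y":0.0008,"z":0,"spin":0},{"fingers":-1,"x":0,"y":0.0012,"z":0,"spin":0},{"fingers":-1,"x":0,"y":0.0016,"z":0,"spin":0},{"fingers":-1,"x":0,"y":0.002,"z":0,"spin":0},{"fingers":-1,"x":0,"y":0.002,"z":0,"spin":0},{"fingers":-1,"x":0,"y":0.002,"z":0,"spin":0},{"fingers":-1,"x":0,"y":0.002,"z":0,"spin":0},{"fingers":-1,"x":0,"y":0.002,"z":0,"spin":0},{"fingers":-1,"x":0,"y":0.002,"z":0,"spin":0}]'
python3 -c "
from h import *;rel()"
```

```text
time_s: 18.5
ee_pos: [0.5299, 0.1019, 0.2778]
eef_rot: [-1.569, -0.003, -0.254]
force: [-0.5, -1.4, 10.0]
grip_width: 0.0195
TCP rel eye start: lat 0.1 up -185.0 fwd -82.9 F [-0.5 -1.4 10. ] M [ 0.62 -0.07  0.06] t 18.5
```

```bash

python3 -m handwheel '[{"fingers":-1,"x":0,"y":0.0003,"z":0,"spin":0},{"fingers":-1,"x":0,"y":0.0006,"z":0,"spin":0},{"fingers":-1,"x":0,"y":0.0009,"z":0,"spin":0},{"fingers":-1,"x":0,"y":0.0012,"z":0,"spin":0},{"fingers":-1,"x":0,"y":0.0015,"z":0,"spin":0},{"fingers":-1,"x":0,"y":0.0018,"z":0,"spin":0},{"fingers":-1,"x":0,"y":0.002,"z":0,"spin":0},{"fingers":-1,"x":0,"y":0.002,"z":0,"spin":0},{"fingers":-1,"x":0,"y":0.002,"z":0,"spin":0},{"fingers":-1,"x":0,"y":0.002,"z":0,"spin":0}]'
python3 -c "
from h import *;rel()"
```

```text
time_s: 19.5
ee_pos: [0.5301, 0.1021, 0.2762]
eef_rot: [-1.568, -0.004, -0.253]
force: [0.1, 1.5, 11.9]
grip_width: 0.0194
TCP rel eye start: lat 0.1 up -186.6 fwd -82.8 F [ 0.1  1.5 11.9] M [ 0.99 -0.15  0.08] t 19.5
```

```bash

python3 -m handwheel '[{"fingers":-1,"x":0,"y":0.0003,"z":0,"spin":0},{"fingers":-1,"x":0,"y":0.0006,"z":0,"spin":0},{"fingers":-1,"x":0,"y":0.0009,"z":0,"spin":0},{"fingers":-1,"x":0,"y":0.0012,"z":0,"spin":0},{"fingers":-1,"x":0,"y":0.0015,"z":0,"spin":0},{"fingers":-1,"x":0,"y":0.0018,"z":0,"spin":0},{"fingers":-1,"x":0,"y":0.002,"z":0,"spin":0},{"fingers":-1,"x":0,"y":0.002,"z":0,"spin":0},{"fingers":-1,"x":0,"y":0.002,"z":0,"spin":0},{"fingers":-1,"x":0,"y":0.002,"z":0,"spin":0}]'
python3 -c "
from h import *;rel()"
```

```text
time_s: 20.5
ee_pos: [0.5298, 0.102, 0.2735]
eef_rot: [-1.569, -0.002, -0.254]
force: [-0.4, 1.4, 6.8]
grip_width: 0.0196
TCP rel eye start: lat 0.1 up -189.4 fwd -82.8 F [-0.4  1.4  6.8] M [ 0.54 -0.12 -0.01] t 20.5
```

```bash

python3 -m handwheel '[{"fingers":-1,"x":0,"y":0.0003,"z":0,"spin":0},{"fingers":-1,"x":0,"y":0.0006,"z":0,"spin":0},{"fingers":-1,"x":0,"y":0.0009,"z":0,"spin":0},{"fingers":-1,"x":0,"y":0.0012,"z":0,"spin":0},{"fingers":-1,"x":0,"y":0.0015,"z":0,"spin":0},{"fingers":-1,"x":0,"y":0.0015,"z":0,"spin":0},{"fingers":-1,"x":0,"y":0.0015,"z":0,"spin":0},{"fingers":-1,"x":0,"y":0.0015,"z":0,"spin":0},{"fingers":-1,"x":0,"y":0.0015,"z":0,"spin":0},{"fingers":-1,"x":0,"y":0.0015,"z":0,"spin":0}]'
python3 - <<'E'
from h import *
rel()
p,d=cams.camera("side");cv2.imwrite("pics/side7.png",p[:,:,::-1]);np.save("pics/side7.npy",d)
d0=np.load("pics/side0.npy")
for dd in(d0,d):
    P,u,v=cloud("side",dd);m=(np.linalg.norm(P[:,:2]-E0[:2],axis=1)<.018)&(P[:,2]>.32)&(P[:,2]<.48);print(m.sum(),np.percentile(P[m,2],[10,30,50,70,90]).round(4))
cv2.imwrite("pics/e7.png",cv2.resize(p[150:240,310:410,::-1],None,fx=6,fy=6,interpolation=cv2.INTER_CUBIC))
E
```

```text
time_s: 21.5
ee_pos: [0.53, 0.1021, 0.2726]
eef_rot: [-1.568, -0.003, -0.254]
force: [0.5, 1.1, 10.5]
grip_width: 0.0195
TCP rel eye start: lat 0.1 up -190.2 fwd -82.8 F [ 0.5  1.1 10.5] M [ 0.91 -0.16  0.04] t 21.5
54 [0.4593 0.462  0.4638 0.4663 0.4682]
64 [0.3412 0.3439 0.3463 0.3477 0.3509]
```

View pics/e7.png

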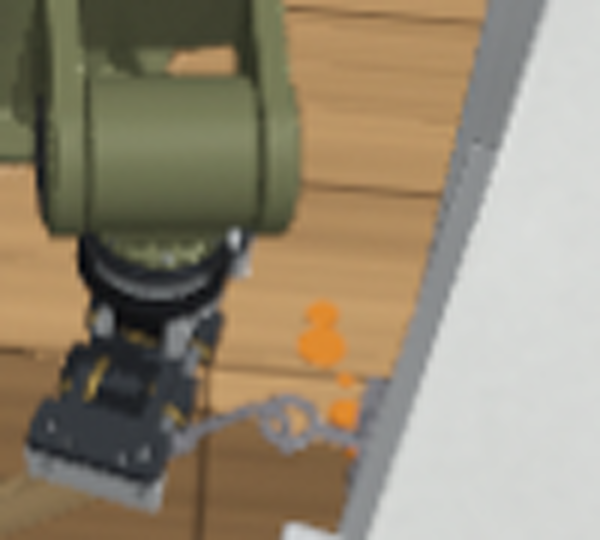

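The eye is at (358.3,220.3), against (358.8,220.0) predicted for z = 0.345, and the depth shows it has dropped 117 mm. The force also dropped after its peak. To confirm the catch I'll pull slightly more, staying well below 30 N.

```bash

python3 -m handwheel '[{"fingers":-1,"x":0,"y":0.0005,"z":0,"spin":0},{"fingers":-1,"x":0,"y":0.001,"z":0,"spin":0},{"fingers":-1,"x":0,"y":0.0015,"z":0,"spin":0},{"fingers":-1,"x":0,"y":0.002,"z":0,"spin":0},{"fingers":-1,"x":0,"y":0.0025,"z":0,"spin":0},{"fingers":-1,"x":0,"y":0.0025,"z":0,"spin":0},{"fingers":-1,"x":0,"y":0.0025,"z":0,"spin":0},{"fingers":-1,"x":0,"y":0.0025,"z":0,"spin":0},{"fingers":-1,"x":0,"y":0.0025,"z":0,"spin":0},{"fingers":-1,"x":0,"y":0.0025,"z":0,"spin":0}]'
python3 - <<'E'
from h import *
rel()
p,d=cams.camera("side")
P,u,v=cloud("side",d);m=(np.linalg.norm(P[:,:2]-E0[:2],axis=1)<.018)&(P[:,2]>.32)&(P[:,2]<.48);print(m.sum(),np.percentile(P[m,2],[10,30,50,70,90]).round(4))
E
```

```text
time_s: 22.55
ee_pos: [0.5303, 0.1026, 0.2708]
eef_rot: [-1.567, -0.005, -0.253]
force: [0.9, 4.4, 14.5]
grip_width: 0.0196
TCP rel eye start: lat -0.1 up -191.9 fwd -82.5 F [ 0.9  4.4 14.5] M [ 1.46 -0.34  0.02] t 22.55
63 [0.341  0.344  0.3468 0.3488 0.3515]
```

```bash

python3 -m handwheel '[{"fingers":-1,"x":0,"y":0.0005,"z":0,"spin":0},{"fingers":-1,"x":0,"y":0.001,"z":0,"spin":0},{"fingers":-1,"x":0,"y":0.0015,"z":0,"spin":0},{"fingers":-1,"x":0,"y":0.002,"z":0,"spin":0},{"fingers":-1,"x":0,"y":0.0025,"z":0,"spin":0},{"fingers":-1,"x":0,"y":0.003,"z":0,"spin":0},{"fingers":-1,"x":0,"y":0.003,"z":0,"spin":0},{"fingers":-1,"x":0,"y":0.003,"z":0,"spin":0},{"fingers":-1,"x":0,"y":0.003,"z":0,"spin":0},{"fingers":-1,"x":0,"y":0.003,"z":0,"spin":0}]'
python3 - <<'E'
from h import *
rel()
p,d=cams.camera("side")
P,u,v=cloud("side",d);m=(np.linalg.norm(P[:,:2]-E0[:2],axis=1)<.018)&(P[:,2]>.32)&(P[:,2]<.48);print(m.sum(),np.percentile(P[m,2],[10,30,50,70,90]).round(4))
E
```

```text
time_s: 23.6
ee_pos: [0.5306, 0.1029, 0.2683]
eef_rot: [-1.566, -0.006, -0.253]
force: [1.8, 7.0, 18.3]
grip_width: 0.0197
TCP rel eye start: lat -0.1 up -194.3 fwd -82.4 F [ 1.8  7.  18.3] M [ 1.88 -0.39  0.03] t 23.6
63 [0.3424 0.3441 0.3459 0.348  0.3501]
```

The pull reached about 19.5 N with no movement. That is more than friction plus the catch, so the sash is home. I'll release and lift straight up to unhook.

```bash

python3 -m handwheel '[{"fingers":-1,"x":0,"y":-0.003,"z":0,"spin":0},{"fingers":-1,"x":0,"y":-0.006,"z":0,"spin":0},{"fingers":-1,"x":0,"y":-0.009,"z":0,"spin":0},{"fingers":-1,"x":0,"y":-0.012,"z":0,"spin":0},{"fingers":-1,"x":0,"y":-0.014,"z":0,"spin":0},{"fingers":-1,"x":0,"y":-0.016,"z":0,"spin":0},{"fingers":-1,"x":0,"y":-0.018,"z":0,"spin":0},{"fingers":-1,"x":0,"y":-0.018,"z":0,"spin":0},{"fingers":-1,"x":0,"y":-0.018,"z":0,"spin":0},{"fingers":-1,"x":0,"y":-0.018,"z":0,"spin":0}]'
python3 - <<'E'
from h import *
rel()
p,d=cams.camera("side");cv2.imwrite("pics/e8.png",cv2.resize(p[165:255,300:400,::-1],None,fx=6,fy=6,interpolation=cv2.INTER_CUBIC))
P,u,v=cloud("side",d);m=(np.linalg.norm(P[:,:2]-E0[:2],axis=1)<.018)&(P[:,2]>.32)&(P[:,2]<.48);print(m.sum(),np.percentile(P[m,2],[10,30,50,70,90]).round(4))
E
```

```text
time_s: 24.65
ee_pos: [0.5293, 0.1017, 0.2833]
eef_rot: [-1.571, 0.0, -0.254]
force: [-0.0, 0.0, -1.0]
grip_width: 0.0192
TCP rel eye start: lat 0.2 up -179.7 fwd -82.9 F [-0.  0. -1.] M [-0.03  0.   -0.03] t 24.65
69 [0.3412 0.3445 0.3458 0.3489 0.3612]
```

```bash

python3 -m handwheel '[{"fingers":-1,"x":0,"y":-0.004,"z":0,"spin":0},{"fingers":-1,"x":0,"y":-0.008,"z":0,"spin":0},{"fingers":-1,"x":0,"y":-0.012,"z":0,"spin":0},{"fingers":-1,"x":0,"y":-0.016,"z":0,"spin":0},{"fingers":-1,"x":0,"y":-0.02,"z":0,"spin":0},{"fingers":-1,"x":0,"y":-0.024,"z":0,"spin":0},{"fingers":-1,"x":0,"y":-0.028,"z":0,"spin":0},{"fingers":-1,"x":0,"y":-0.032,"z":0,"spin":0},{"fingers":-1,"x":0,"y":-0.036,"z":0,"spin":0},{"fingers":-1,"x":0,"y":-0.036,"z":0,"spin":0}]'
python3 - <<'E'
from h import *
rel()
p,d=cams.camera("side");cv2.imwrite("pics/e9.png",cv2.resize(p[165:255,300:400,::-1],None,fx=6,fy=6,interpolation=cv2.INTER_CUBIC))
print(proj("side",[.55,.182,.3455]))
E
```

```text
time_s: 25.7
ee_pos: [0.5295, 0.1017, 0.3201]
eef_rot: [-1.57, -0.001, -0.254]
force: [-0.3, -0.3, -1.5]
grip_width: 0.0197
TCP rel eye start: lat 0.2 up -142.9 fwd -82.9 F [-0.3 -0.3 -1.5] M [0.   0.06 0.  ] t 25.7
[[358.86659577 219.8901159 ]]
```

View pics/e9.png

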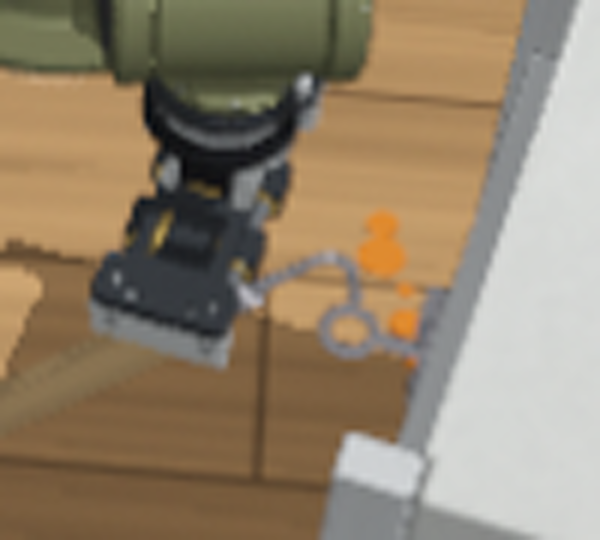

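The tip at (359,216) is clear above the ring at (358,220), and the sash stayed down. The pole is now pitched about 50° in the jaws. I'll level it by easing the butt onto clear bench with a light grip, then take it to the rest.

```bash

python3 -m handwheel '[{"fingers":-1,"x":0,"y":-0.018,"z":0,"spin":0},{"fingers":-1,"x":0,"y":-0.02,"z":-0.01,"spin":0},{"fingers":-1,"x":0,"y":-0.02,"z":-0.04,"spin":0},{"fingers":-1,"x":-0.02,"y":-0.02,"z":-0.075,"spin":0},{"fingers":-1,"x":-0.05,"y":-0.02,"z":-0.105,"spin":0},{"fingers":-1,"x":-0.085,"y":-0.02,"z":-0.135,"spin":0},{"fingers":-1,"x":-0.12,"y":-0.02,"z":-0.165,"spin":0},{"fingers":-1,"x":-0.15,"y":0,"z":-0.183,"spin":0},{"fingers":-1,"x":-0.151,"y":0.03,"z":-0.183,"spin":0},{"fingers":-1,"x":-0.151,"y":0.06,"z":-0.183,"spin":0}]'
python3 - <<'E'
from h import *
rel();to((.337,-.038,.207))
t,M,o=tcp();x=M[:,2]
p,d=cams.camera("side");cv2.imwrite("pics/side10.png",p[:,:,::-1])
P,u,v=cloud("side",d);q=P-t;s=q@x;l=q@M[:,0]
h=cv2.cvtColor(p,cv2.COLOR_RGB2HSV)[v,u]
for a,b in((-.2,-.03),(.03,.15)):
    m=(s>a)&(s<b)&(abs(l)<.014)&(P[:,2]>.03)&(abs(q[:,2])<.3)
    if a>0:m&=q[:,2]>.0
    c=np.polyfit(s[m],q[m,2],1) if m.sum()>3 else None
    print(a,b,m.sum(),"slope deg",np.degrees(np.arctan(c[0])) if c is not None else None,"s range",s[m].min() if m.any() else 0,s[m].max() if m.any() else 0, "z at ends",q[m,2].min(),q[m,2].max())
E
```

```text
time_s: 26.75
ee_pos: [0.3363, -0.0382, 0.2585]
eef_rot: [-1.571, -0.002, -0.255]
force: [0.4, -0.4, -2.4]
grip_width: 0.0196
TCP rel eye start: lat -151.7 up -204.1 fwd -266.9 F [ 0.4 -0.4 -2.4] M [-0.05  0.03  0.06] t 26.75
t 26.75 tcp [ 0.3363 -0.0382  0.2585] yaw -14.6 shift mm [ 0.5 51.5  0.3] spin None F [ 0.4 -0.4 -2.4] w 0.0196 q [-0.22 -0.23  1.99 -0.    1.38  0.03]
-0.2 -0.03 311 slope deg 73.10765569954495 s range -0.16121243750217812 -0.030234854706432564 z at ends -0.22030454340461414 0.29803423861828404
0.03 0.15 184 slope deg -34.10686751033394 s range 0.030088761614760567 0.08093748916052071 z at ends 0.02393164265983805 0.297467815632254
```

```bash
cat >> h.py <<'E'
def pole():
    t,M,o=tcp();x=M[:,2];p,d=cams.camera("side")
    P,u,v=cloud("side",d);q=P-t;s=q@x;l=q@M[:,0];z=q[:,2]
    m=(abs(l)<.013)&(s<-.02)&(s>-.32)&(z<.03)&(P[:,2]>.02)&(np.hypot(s,z)>.05)
    vx,vz,a,b=cv2.fitLine(np.c_[s,z][m].astype(np.float32),cv2.DIST_HUBER,0,.001,.001).ravel()
    if vx<0:vx,vz=-vx,-vz
    r=s[m]*vx+z[m]*vz;print("handle n",m.sum(),"pitch %.1f"%np.degrees(np.arctan2(vz,vx)),"offset %.4f"%((b*vx-a*vz)),"along %.3f..%.3f"%(r.min(),r.max()),"lat",np.median(l[m]).round(4))
    return p
E
python3 -c "
from h import *
cv2.imwrite('pics/side11.png',pole()[:,:,::-1])"
```

```text
handle n 234 pitch 54.0 offset 0.0042 along -0.264..-0.050 lat 0.0092
```

```bash

python3 -m handwheel '[{"fingers":-1,"x":0,"y":0.018,"z":0,"spin":0},{"fingers":-1,"x":0,"y":0.034,"z":0,"spin":0},{"fingers":-1,"x":0,"y":0.037,"z":0,"spin":0},{"fingers":-1,"x":0,"y":0.045,"z":0.011,"spin":0},{"fingers":-1,"x":0,"y":0.054,"z":0.022,"spin":0},{"fingers":-1,"x":0,"y":0.063,"z":0.033,"spin":0},{"fingers":-1,"x":0,"y":0.075,"z":0.045,"spin":0},{"fingers":-1,"x":0,"y":0.086,"z":0.055,"spin":0},{"fingers":-1,"x":0,"y":0.097,"z":0.064,"spin":0},{"fingers":-1,"x":0,"y":0.097,"z":0.064,"spin":0}]' 12
python3 - <<'E'
from h import *
rel();cv2.imwrite('pics/side12.png',pole()[:,:,::-1])
E
```

```text
time_s: 27.85
ee_pos: [0.3536, 0.0249, 0.1627]
eef_rot: [-1.571, 0.001, -0.252]
force: [-0.2, 0.4, -1.3]
grip_width: 0.0197
TCP rel eye start: lat -150.7 up -300.4 fwd -201.2 F [-0.2  0.4 -1.3] M [-0.07  0.04  0.07] t 27.85
handle n 248 pitch 33.5 offset 0.0031 along -0.258..-0.049 lat 0.0074
```

```bash

python3 -m handwheel '[{"fingers":-1,"x":0,"y":0.013,"z":0.009,"spin":0},{"fingers":-1,"x":0,"y":0.026,"z":0.017,"spin":0},{"fingers":-1,"x":0,"y":0.039,"z":0.025,"spin":0},{"fingers":-1,"x":0,"y":0.053,"z":0.032,"spin":0},{"fingers":-1,"x":0,"y":0.067,"z":0.038,"spin":0},{"fingers":-1,"x":0,"y":0.081,"z":0.043,"spin":0},{"fingers":-1,"x":0,"y":0.095,"z":0.047,"spin":0},{"fingers":-1,"x":0,"y":0.108,"z":0.05,"spin":0},{"fingers":-1,"x":0,"y":0.108,"z":0.05,"spin":0},{"fingers":-1,"x":0,"y":0.108,"z":0.05,"spin":0}]' 12
python3 - <<'E'
from h import *
rel();cv2.imwrite('pics/side13.png',pole()[:,:,::-1])
E
```

```text
time_s: 28.9
ee_pos: [0.3665, 0.0725, 0.0554]
eef_rot: [-1.571, -0.001, -0.254]
force: [-0.6, -0.4, -0.3]
grip_width: 0.0201
TCP rel eye start: lat -150.4 up -407.5 fwd -152.1 F [-0.6 -0.4 -0.3] M [-0.02  0.03  0.01] t 28.9
handle n 279 pitch 7.7 offset 0.0035 along -0.263..-0.058 lat 0.0053
```

```bash

python3 -m handwheel '[{"fingers":-1,"x":0,"y":0,"z":0,"spin":0},{"fingers":-1,"x":0,"y":-0.03,"z":0,"spin":0},{"fingers":-1,"x":0,"y":-0.07,"z":0,"spin":0},{"fingers":-1,"x":0,"y":-0.11,"z":0,"spin":0},{"fingers":-1,"x":0.03,"y":-0.135,"z":-0.027,"spin":2},{"fingers":-1,"x":0.06,"y":-0.135,"z":-0.054,"spin":4},{"fingers":-1,"x":0.09,"y":-0.135,"z":-0.082,"spin":6},{"fingers":-1,"x":0.12,"y":-0.135,"z":-0.11,"spin":8},{"fingers":-1,"x":0.149,"y":-0.135,"z":-0.136,"spin":10},{"fingers":-1,"x":0.149,"y":-0.135,"z":-0.136,"spin":10}]' 40
python3 - <<'E'
from h import *
cv2.imwrite('pics/side14.png',pole()[:,:,::-1])
to((.4767,-.0965,.100),-24.5)
E
```

```text
time_s: 29.95
ee_pos: [0.4773, -0.0994, 0.1897]
eef_rot: [-1.571, -0.001, -0.432]
force: [0.4, 0.4, -1.4]
grip_width: 0.0194
handle n 385 pitch -35.5 offset -0.1338 along -0.195..0.076 lat 0.0053
t 30.0 tcp [ 0.4763 -0.0977  0.1895] yaw -24.67 shift mm [-0.1 89.5  1.2] spin -0.17222723427525466 F [-0.9  0.4 -1.4] w 0.0197 q [-0.28  0.19  1.74  0.    1.21  0.15]
```

```bash

python3 -m handwheel '[{"fingers":-1,"x":0,"y":0.03,"z":0.001,"spin":-0.2},{"fingers":-1,"x":0,"y":0.06,"z":0.001,"spin":-0.2},{"fingers":-1,"x":0,"y":0.08,"z":0.001,"spin":-0.2},{"fingers":-1,"x":0,"y":0.088,"z":0.001,"spin":-0.2},{"fingers":-1,"x":0,"y":0.094,"z":0.001,"spin":-0.2},{"fingers":-1,"x":0,"y":0.1,"z":0.001,"spin":-0.2},{"fingers":-1,"x":0,"y":0.106,"z":0.001,"spin":-0.2},{"fingers":-1,"x":0,"y":0.112,"z":0.001,"spin":-0.2},{"fingers":-1,"x":0,"y":0.118,"z":0.001,"spin":-0.2},{"fingers":-1,"x":0,"y":0.118,"z":0.001,"spin":-0.2}]' 12
python3 - <<'E'
from h import *
to((.4767,-.0965,.067),-24.5)
e=np.array([np.cos(np.radians(65.4)),np.sin(np.radians(65.4))])
p,d=cams.camera("side");P,u,v=cloud("side",d);q=P[:,:2]-[.4311,-.1967];s=q@e;l=q@[-e[1],e[0]]
m=(abs(l)<.008)&(P[:,2]>.04)&(P[:,2]<.14)
for a in(-.14,-.12,-.11,-.09,-.05,-.02,0,.02,.04):
    k=m&(abs(s-a)<.01);print(a,k.sum(),np.percentile(P[k,2],[50,80,95]).round(4) if k.any() else"")
cv2.imwrite("pics/f15.png",np.hstack([cv2.resize(i[y:y+90,x:x+100],(400,360))for i,x,y in((p,200,175),(cams.camera("top")[0],250,175))])[:,:,::-1])
E
```

```text
time_s: 31.0
ee_pos: [0.4762, -0.0953, 0.0708]
eef_rot: [-1.571, 0.001, -0.424]
force: [-0.5, -0.4, 0.6]
grip_width: 0.02
t 31.0 tcp [ 0.4762 -0.0953  0.0708] yaw -24.32 shift mm [ 1.   3.8 -0.9] spin 0.17819335060869435 F [-0.5 -0.4  0.6] w 0.02 q [-0.27  0.35  1.85 -0.    0.94  0.15]
-0.14 15 [0.0785 0.0824 0.0862]
-0.12 19 [0.0784 0.0818 0.0831]
-0.11 18 [0.0799 0.0818 0.0833]
-0.09 19 [0.0781 0.0817 0.0843]
-0.05 19 [0.0793 0.0813 0.0842]
-0.02 17 [0.078  0.082  0.0843]
0 22 [0.0791 0.0809 0.0853]
0.02 20 [0.079  0.0828 0.0847]
0.04 10 [0.0818 0.0844 0.0865]
```

The handle top is at about 0.079–0.082 along its whole length, so it is nearly level in the notches. I'll seat the last 4 mm and release.

```bash

python3 -m handwheel '[{"fingers":-1,"x":0,"y":0.001,"z":0,"spin":0},{"fingers":-1,"x":0,"y":0.002,"z":0,"spin":0},{"fingers":-1,"x":0,"y":0.003,"z":0,"spin":0},{"fingers":-1,"x":0,"y":0.004,"z":0,"spin":0},{"fingers":-1,"x":0,"y":0.0045,"z":0,"spin":0},{"fingers":-1,"x":0,"y":0.0045,"z":0,"spin":0},{"fingers":-1,"x":0,"y":0.0045,"z":0,"spin":0},{"fingers":-0.5,"x":0,"y":0.0045,"z":0,"spin":0},{"fingers":-0.2,"x":0,"y":0.0045,"z":0,"spin":0},{"fingers":0,"x":0,"y":0.0045,"z":0,"spin":0}]' 8
python3 -m handwheel '[{"fingers":0,"x":0,"y":0,"z":0,"spin":0},{"fingers":0,"x":0,"y":0,"z":0,"spin":0},{"fingers":0,"x":0,"y":0,"z":0,"spin":0},{"fingers":0,"x":0,"y":-0.02,"z":0,"spin":0},{"fingers":0,"x":0,"y":-0.05,"z":0,"spin":0},{"fingers":0,"x":0,"y":-0.09,"z":0,"spin":0},{"fingers":0,"x":0,"y":-0.13,"z":0,"spin":0},{"fingers":0,"x":-0.04,"y":-0.15,"z":0,"spin":0},{"fingers":0,"x":-0.08,"y":-0.15,"z":0,"spin":0},{"fingers":0,"x":-0.12,"y":-0.15,"z":0,"spin":0}]'
python3 - <<'E'
from h import *
to((.4767,-.0965,.067),-24.5)
e=np.array([np.cos(np.radians(65.4)),np.sin(np.radians(65.4))])
p,d=cams.camera("side");P,u,v=cloud("side",d);q=P[:,:2]-[.4311,-.1967];s=q@e;l=q@[-e[1],e[0]]
m=(abs(l)<.008)&(P[:,2]>.04)&(P[:,2]<.14)
for a in(-.14,-.11,-.05,0,.05,.1,.12):
    k=m&(abs(s-a)<.01);print(a,k.sum(),np.percentile(P[k,2],[50,80]).round(4) if k.any() else"",np.median(l[k]).round(4))
k=(np.linalg.norm(P[:,:2]-E0[:2],axis=1)<.018)&(P[:,2]>.32)&(P[:,2]<.48);print("eye",np.percentile(P[k,2],[10,30,50,70,90]).round(4))
t=cams.camera("top")[0]
cv2.imwrite("pics/f16.png",np.vstack([np.hstack([cv2.resize(i[y:y+75,x:x+100],(400,300))for i,x,y in((p,200,190),(t,250,185))]),np.hstack([cv2.resize(i[y:y+150,x:x+200],(400,300))for i,x,y in((p,160,190),(t,130,100))])])[:,:,::-1])
E
```

```text
time_s: 32.1
ee_pos: [0.4762, -0.0954, 0.0667]
eef_rot: [-1.571, 0.001, -0.425]
force: [-0.3, 0.2, -0.0]
grip_width: 0.0362
time_s: 33.1
ee_pos: [0.3658, -0.0454, 0.2172]
eef_rot: [-1.571, -0.001, -0.425]
force: [0.3, 0.1, 0.4]
grip_width: 0.0472
t 33.1 tcp [ 0.3658 -0.0454  0.2172] yaw -24.34 shift mm [121.9 150.3  -0.9] spin 0.16126798396601316 F [0.3 0.1 0.4] w 0.0472 q [-0.22 -0.11  1.99 -0.    1.26  0.2 ]
-0.14 19 [0.0777 0.0795] -0.0017
-0.11 16 [0.0773 0.0806] -0.0001
-0.05 16 [0.0757 0.0775] -0.0004
0 19 [0.0771 0.0825] -0.0011
0.05 20 [0.0785 0.0801] -0.0017
0.1 23 [0.0767 0.0802] -0.0017
0.12 23 [0.0751 0.0793] -0.0005
eye [0.3434 0.3451 0.3467 0.3483 0.3505]
```

View pics/f16.png

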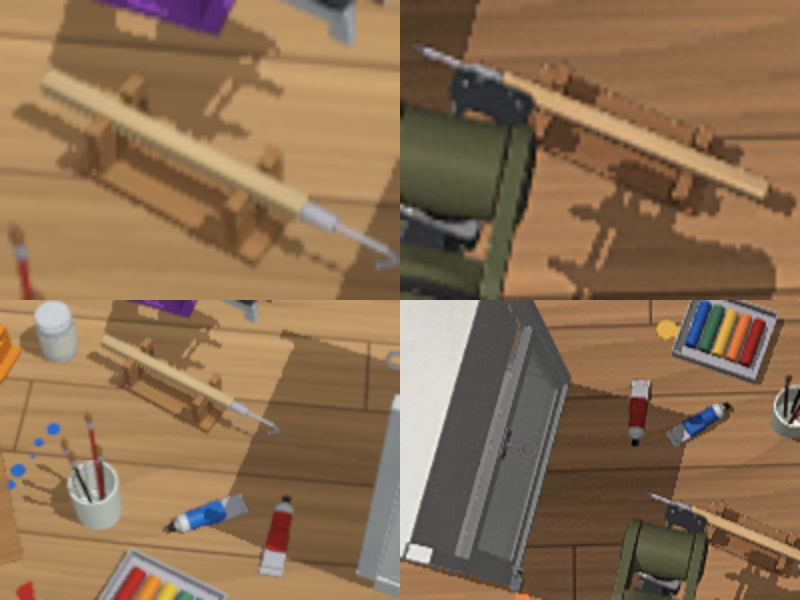

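The pole lies level in both notches with its hook down, side view ≈(211,209)–(298,256). The sash eye is at its down height and the bystanders have not moved. The arm is clear of everything, so I'm handing in.

```bash
python3 -c "
from station import workorder,get_obs
o=get_obs();print(o['time_s'],o['force'],o['joint_vel'].round(3));print(workorder.hand_in())"
```

```text
33.2 [ 0.09065022  0.37813102 -0.2759787 ] [-0.017  0.088 -0.105 -0.003 -0.021 -0.019]
the job is handed in; nothing more can be done
None
```

The job is handed in at 33.2 s of the 54 s allowed. The sash is down on its sill, and the pole is back in its rest.

**What I did**
- I gripped the pole near the front of its handle and put the hook down through the eye from above.
- The tool can only turn about its own axis, so I let the pole pivot to about 45° in a light grip, using the eye as the pivot.
- I pulled the sash down slowly. The measured force rose to about 12 N and then dropped to about 7 N near the bottom, which I took as the catch snapping over.
- I unhooked, levelled the pole by easing its butt onto bare bench, and laid it in both notches.

**Last checks**
- **Sash:** the eye reads about 0.346 m above the bench, against 0.345 m when down. Pulling once more to about 19.5 N gave no movement. That pull was after the sash was probably already home, to rule out a half-engaged catch; readings stayed well under 30 N.
- **Pole:** its top face is level to about ±2 mm along its length (0.075–0.079 m, 0.079 m expected).
- **Surroundings:** both tubes and the brush jar look untouched in the last picture, and so does the tin. The gripper is open and touching nothing.

**Not fully certain**
- Forces were read about once a second, so I did not see the exact peak at the snap.
- During the pull the pole slipped a few degrees (to about 54°), and possibly 5 mm lengthwise, in the jaws. I allowed for this when laying it back, about 5–10 mm off-centre along the notches.
- The top camera could not see the hook at the eye because the arm was in the way, so only the side camera and the forces confirmed the hooking and unhooking.

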